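# Shim the rocking comparator stand

## Robot

A 6-joint arm with a two-finger parallel gripper is mounted at the origin on the work surface; the furniture and walls round the work are solid. World frame = base frame: x ahead of the robot, y to its left, z up, the work surface at z = 0. Lengths are in m, angles in degrees, forces in N, time in s.
With the tool pointing down it reaches from about 0.35 to 0.85 m from the base axis. Payload 8.1 kg.
Tool frame: the origin (TCP) lies midway between the tips of the shut fingers; the grasp point (between the pads) lies r.grip_point_offset behind it (r.grip_point_offset is the distance from the TCP to the grasp point, in m); z points along the fingers, y is the line along which they close (so a half turn about z gives the same grasp; the last joint's range is limited). The gripper opens to 93 mm and grips with 3 to 60 N. Pads are 15 mm wide; open, the fingers measure 128 mm over their backs; the gripper's body (75 mm by 188 mm) begins 65 mm behind the grasp point.
Start: joints at [70.795, 7.471, 85.268, -0, 87.261, -4.893], TCP at [0.148, 0.581, 0.219] pointing down, gripper open.
Joint ranges: [-169.43, 169.43], [-51.17, 129.36], [1.28, 143.12], [-76.62, 256.62], [0, 156.53], [-152.29, 152.29]. Speed limits (degrees/s): [136.94, 136.94, 159.86, 180, 180, 180].

## Interface

Orientations are given as [roll, pitch, yaw] about the fixed x, y, z axes, in that order (R = Rz(yaw) Ry(pitch) Rx(roll)).
In Python, from workcell import r gives the robot as it stands. Calls block until the motion is done:
- r.move_pose(position, orientation): joint-space move of the TCP to a pose.
- r.move_l(position, attitude=None, speed=0.15, until_force=None): straight line of the TCP; attitude=None keeps the orientation; speed is the mean speed in m/s. With until_force (N) it stops when the force on the tool has changed by that much, and returns True; else False.
- r.goto_joints(angles): joint-space move.
- r.open_gripper() and r.grab(grip_force=None): open the fingers fully, or close them until they stop; grip_force is the grip in N (None keeps the last).
- r.wait(seconds).
- r.inverse_kinematics(position, orientation): joint angles nearest the present ones, or None.
- r.get_image(name): name is "scene" or "top" or "wrist"; returns a dict with "pixels" (480x640x3 uint8, red, green, blue), "vertical_fov" (degrees; the focal length in pixels is half the picture's height over the tangent of half this angle, whatever the lens; pixels are square), "cx", "cy" (the principal point, pixels), "R" (3x3) and "t" (3): a world point X has camera coordinates R X + t. Camera axes: x right, y down, z forward; pixel columns grow to the right and rows downward; lengths in m; the calibration is good to about 2 mm. A picture is of the moment at which its call begins. There is no depth.
A pose or a line that the arm cannot do raises r.PlanningError and nothing moves.
- r.hand_in(): hands the job in; it is judged then, once.
Trained networks look in a picture, given as the dict that the camera call returned (one of the last four; its "shot" number tells which), for a name from the list of things; names that differ only in an ending like _2 or _b are one class to them, and where a whole thing is asked for, a point or a joint stands for the part that bears it (a point fixed in the world has none). Each returns a list of dicts, best first, with "confidence" (0 to 1); they miss things now and then, are a little off and sometimes report something else, mostly with a low value. They report only what shows in the picture. A call takes as long as a camera call. They do not tell look-alikes from the thing itself.
- r.search_frame(picture, target): "rect" ([left, top, right, bottom] in pixels, round what is visible of it).
- r.silhouettes(picture, target): "mask" (480x640 bool, what is visible of it) and "rect" ([left, top, right, bottom] in pixels, round what is visible of it).
Readings, each from a call of its own:
- r.read_time(): time.
- r.read_joint_pos(): joint angles.
- r.read_qvel(): joint speeds.
- r.read_joint_torque(): joint torques, N m.
- r.read_tcp_pos(): TCP position.
- r.read_ee_rot(): TCP orientation.
- r.read_force(): force on the tool from outside, world axes, zero at the start.
- r.read_moment(): the same for the moment, N m.
- r.read_grip_width(): finger opening in m.
- r.read_gripper_force(): force on a finger pad.
Only numpy, scipy, OpenCV 4.12 (cv2) and the standard library are available. Lean on these libraries where they do the work, as an engineer would, in place of code of your own. Each camera call takes 0.05 s, during which the arm holds its last target. There are 200 camera calls.

## Task

The dial comparator stand rocks because one of its front feet, the one on the robot's left, hangs clear of the table. Without gripping or lifting anything, push the black wedge by its heel, thin nose first, under that foot until it is snug and the rocking is taken up, leaving the stand level and where it is. Then press down firmly with a fingertip on the corner of the granite base above that foot to prove that it no longer rocks, and let go; leave the valve stem standing on the base and the things round about alone.

Things in the scene. Friction and masses are not known exactly. Their poses are not given: they have to be found in the camera images.
- stand: Dial comparator stand, loose, 3.5 kg: dark granite base 160 mm (its x) by 240 mm (its y), 26 to 60 mm above the table, on four half-round rubber feet of 24 mm diameter at x = +-60, y = +-98 mm. Front left foot (-60, +98) hangs clear; about 1 N on that corner tips the stand onto it. A sideways push over about 15 N slides it. Origin on the table under the base's middle; x to its back, y left, z up.
- gauge (a point): Dial gauge's centre, 226 mm above the table: a dial 56 mm across facing the front, with a measuring tip down to 168 mm, on a 22 mm steel column behind it that rises to 282 mm. It stands right of the middle of the base; the left half of the base is bare.
- foot_pad (a point): Lowest point of the hanging front left foot, a half-round rubber button of 12 mm radius: 5 to 8 mm above the table at the start, different each time. The ramp meets it 19 to 37 mm behind the nose.
- corner_top (a point): Point on the flat granite top, 60 mm above the table, straight above the hanging foot (22 mm in from the side, 20 mm in from the front edge): where to press.
- wedge: Loose black plastic wedge, 74 mm long (its x), 46 mm wide, 110 g, lying flat in front of the hanging foot, nose roughly towards it. Ramp from 1.8 mm thick at the nose (x = +37) to 12.5 mm at x = -26 mm (about 1 in 6), then a square heel 12 mm long, 20 mm high. Origin mid underside, x to the nose. It slides with about 1 N until the foot meets the ramp; then 5 to 8 N makes it snug and it stays.
- wedge_heel (a point): Middle of the heel's flat back face, 10 mm above the table: where to push, towards the nose.
- stem: Loose brass-and-steel valve stem, 25 mm across and 98 mm tall, standing on the granite base under the gauge's tip; origin at the centre of its underside. To be left standing.
- gauge_pin: Bystander: loose steel plug gauge, 19 x 105 x 16 mm, lying in front of the stand's right foot; origin at the middle of its underside, length along its y.
- black_nest: Bystander: loose black holding nest, 50 x 50 x 25 mm, to the left of the stand; origin at the middle of its underside.
- grease_pot: Bystander: loose white pot with a lid, 45 mm across, 38 mm tall, to the right of the stand; origin at the middle of its underside.
Not all that is in view belongs to the job. Leave any orange or purple look-alike of the wedge alone.

How it is judged (in metres and radians):
On the way, in this order (a step that is already met when the one before it is completed fails the run):
1. the wedge lies under the hanging foot, nose past the foot's centre, flat on the table (x of foot_pad in the frame of wedge between -0.015 and 0.034 m and y of foot_pad in the frame of wedge between -0.018 and 0.018 m and height (world z) of wedge below 0.004 m), for 0.2 s.
2. the corner is pressed with at least 2.5 N, the wedge carries the foot (over 0.5 N) and the stand does not rock (within 0.015 rad of level) (contact force between the fingers and stand above 2.5 N and contact force between wedge and stand above 0.5 N and angle between stand's own z axis and vertical below 0.015 rad), for 0.2 s.
At the end, for the whole second after the job is handed in: The wedge lies flat on the table under the hanging foot (foot centre over the wedge, at least 3 mm behind its nose and within 18 mm of its centreline), the stand is level within 0.015 rad and within 20 mm of where it stood, the stem stands upright on it, everything is at rest (all of step 1 and angle between stand's own z axis and vertical below 0.015 rad and distance of stand from where it was at the start of the episode below 0.02 m and angle between stem's own z axis and vertical below 0.1 rad and linear speed of each of wedge, stand below 0.01 m/s); the robot touches nothing.
It fails at once if the wedge is lifted or carried (height (world z) of wedge above 0.012 m).
It fails at once if the wedge is tipped up (angle between wedge's own z axis and vertical above 0.35 rad).
It fails at once if the stand is shoved, dragged or lifted out of its place (distance of stand from where it was at the start of the episode above 0.02 m).
It fails at once if the stem on the stand is knocked over or taken away (angle between stem's own z axis and vertical above 0.3 rad or distance of stem from where it was at the start of the episode above 0.03 m).
It fails at once if a thing standing by is disturbed (distance of any of gauge_pin, black_nest, grease_pot from where it was at the start of the episode above 0.03 m).
It also fails if it takes over 48 s, if anything falls off the work surface, if the arm or the gripper's body presses on something with over 40 N, if the wrist force passes 120 N, or if a joint passes its speed limit or range.

## Working session

There is one attempt and no reset: what is moved stays moved. The work goes in short steps, each a Python script; the robot and the scene stay as the last script left them, time stands still between calls to the robot, and variables do not carry over. Pictures are saved under pics/ and viewed, at most 10 in all, crops included, and the job is handed in when it is done.

```bash
mkdir -p pics
python3 - <<'E'
from workcell import r
import cv2,numpy as np,pickle
D={}
for n in("scene","top"):
    p=r.get_image(n);D[n]=p
    cv2.imwrite(f"pics/{n}0.png",p["pixels"][...,::-1])
    print(n,p["vertical_fov"],p["cx"],p["cy"],np.round(p["R"],3).tolist(),np.round(p["t"],3))
    for k in("wedge","stand","stem","gauge_pin","black_nest","grease_pot"):
        print(k,[(np.round(d["rect"]).tolist(),round(d["confidence"],2)) for d in r.search_frame(p,k)][:3])
pickle.dump(D,open("d.pkl","wb"))
print(r.read_time(),r.grip_point_offset,r.read_ee_rot())
E
```

```text
scene 50.70434018572431 324.3419303287922 236.11715519728293 [[0.911, -0.413, 0.002], [-0.287, -0.635, -0.717], [0.297, 0.653, -0.697]] [-0.351  0.296  1.014]
wedge [([241.0, 231.0, 274.0, 260.0], 0.94), ([317.0, 204.0, 348.0, 224.0], 0.8), ([291.0, 228.0, 322.0, 252.0], 0.78)]
stand [([352.0, 187.0, 456.0, 318.0], 0.59)]
stem [([405.0, 242.0, 419.0, 275.0], 0.69)]
gauge_pin [([335.0, 315.0, 384.0, 326.0], 0.63)]
black_nest [([366.0, 214.0, 386.0, 230.0], 0.7)]
grease_pot [([464.0, 359.0, 488.0, 389.0], 0.64), ([318.0, 257.0, 349.0, 276.0], 0.42)]
top 57.08125359461274 320.91156068220016 246.6603469148938 [[-0.051, -0.999, 0.003], [-0.976, 0.049, -0.213], [0.212, -0.013, -0.977]] [0.084 0.47  1.207]
wedge [([200.0, 327.0, 224.0, 356.0], 0.96), ([284.0, 243.0, 304.0, 265.0], 0.94), ([246.0, 249.0, 270.0, 275.0], 0.84)]
stand [([281.0, 150.0, 368.0, 234.0], 0.67)]
stem [([333.0, 191.0, 343.0, 206.0], 0.67)]
gauge_pin [([352.0, 236.0, 360.0, 270.0], 0.7)]
black_nest [([251.0, 188.0, 268.0, 208.0], 0.7)]
grease_pot [([412.0, 196.0, 438.0, 211.0], 0.72)]
0.7 0.0188 [ 1.79997992e+02 -7.35841052e-04  1.65686870e+02]
```

Run:
```python
import cv2,pickle
D=pickle.load(open("d.pkl","rb"))
a=cv2.resize(D["top"]["pixels"][140:300,180:440][...,::-1],None,fx=3,fy=3,interpolation=cv2.INTER_CUBIC)
cv2.imwrite("pics/t1.png",a)
b=cv2.resize(D["scene"]["pixels"][170:340,230:480][...,::-1],None,fx=3.2,fy=3.2,interpolation=cv2.INTER_CUBIC)
cv2.imwrite("pics/s1.png",b)
```

```text
(no output)
```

View pics/t1.png

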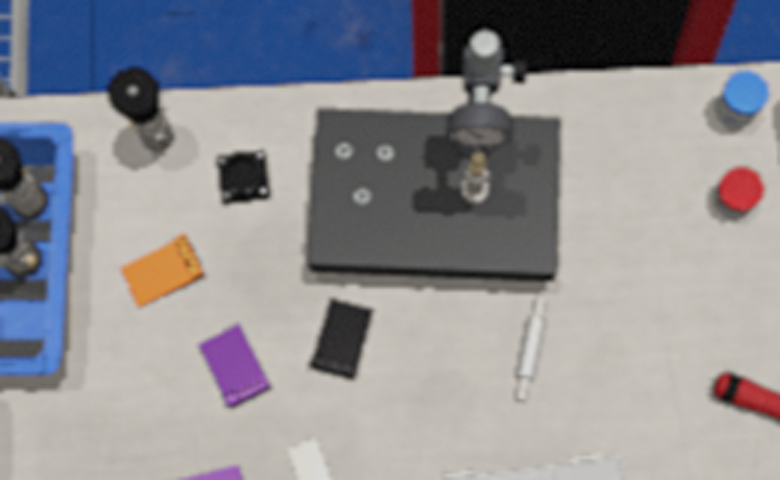

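View pics/s1.png

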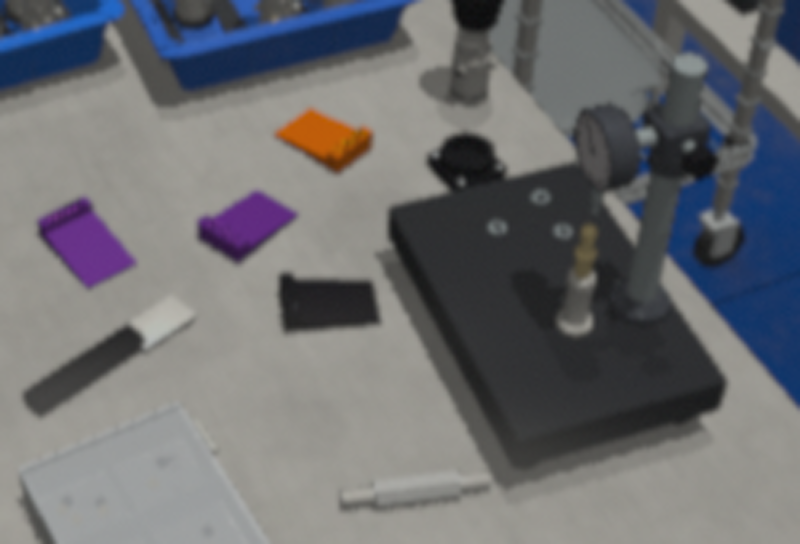

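The black wedge is at top-view pixel (294,253), between the stand's front left corner (about (283,228)) and the orange and purple look-alikes. I'll work out rough world positions, then take a closer look with the wrist camera.

```bash
cat > h.py <<'E'
import numpy as np,cv2
from workcell import r
def K(p):
    f=240/np.tan(np.radians(p["vertical_fov"]/2)); return np.array([[f,0,p["cx"]],[0,f,p["cy"]],[0,0,1]])
def back(p,uv,z):
    R=np.array(p["R"]);t=np.array(p["t"]);c=-R.T@t
    d=R.T@np.linalg.solve(K(p),[uv[0],uv[1],1]); return c+d*(z-c[2])/d[2]
def proj(p,X):
    q=K(p)@(np.array(p["R"])@np.array(X,float).reshape(-1,3).T+np.array(p["t"])[:,None]); return (q[:2]/q[2]).T
E
python3 - <<'E'
from h import *
import pickle
D=pickle.load(open("d.pkl","rb"));p=D["top"]
f=lambda u,v:(180+u/3,140+v/3)
for n,u,v,z in[("BL",318,110,.06),("BR",560,119,.06),("FR",556,268,.06),("FL",309,264,.06),("noseL",333,300,.002),("noseR",372,308,.002),("heelL",311,370,.01),("heelR",354,377,.01)]:
    print(n,np.round(back(p,f(u,v),z),4))
r.grab()
w=back(p,f(345,320),0)
r.move_pose([w[0]-.03,w[1],.26],[180,0,180])
print(r.read_joint_pos(),r.read_ee_rot())
q=r.get_image("wrist");pickle.dump(q,open("w.pkl","wb"));print(np.round(q["R"],3),q["t"],-np.array(q["R"]).T@q["t"])
cv2.imwrite("pics/w1.png",q["pixels"][...,::-1]);print(r.read_time())
E
```

```text
BL [0.6858 0.1518 0.06  ]
BR [ 0.6648 -0.0834  0.06  ]
FR [ 0.5154 -0.0687  0.06  ]
FL [0.5311 0.1656 0.06  ]
noseL [0.5085 0.1473 0.002 ]
noseR [0.4985 0.1091 0.002 ]
heelL [0.4378 0.1707 0.01  ]
heelR [0.4289 0.1292 0.01  ]
[ 1.04838028e+01 -1.25189663e+01  1.00390419e+02  1.27651662e-02
  9.21301029e+01 -7.95562196e+01] [ 1.79987737e+02 -3.84213288e-03 -1.79959503e+02]
[[-0.     1.     0.   ]
 [ 0.959  0.     0.282]
 [ 0.282  0.    -0.959]] [-0.13575789 -0.48394735  0.3022391 ] [0.37891264 0.1358266  0.42656777]
4.1667
```

View pics/w1.png

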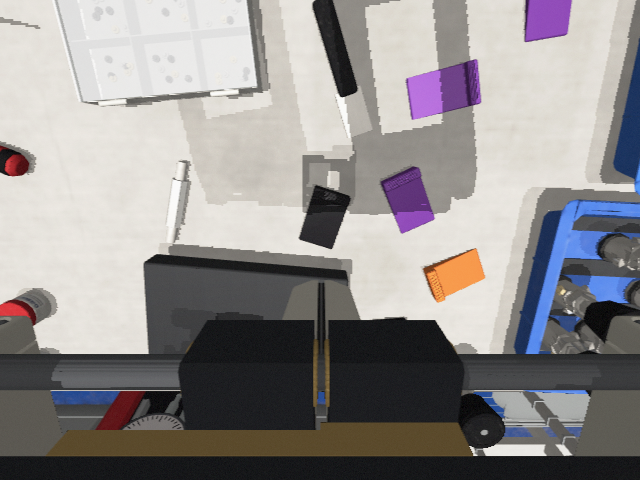

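The wrist view shows the black wedge at (325,217), nose towards the stand (bottom of the picture), and the stand's front left top corner at about (347,272). Moving lower for accuracy.

Run:
```python
from h import *
import pickle
r.move_pose([.41,.14,.17],[180,0,180])
q=r.get_image("wrist")
m=[d for d in r.silhouettes(q,"wedge")]
s=r.silhouettes(q,"stand")
pickle.dump((q,m,s),open("w2.pkl","wb"))
for d in m: print(np.round(d["rect"]),d["confidence"],q["pixels"][d["mask"]].mean(0))
for d in s: print(np.round(d["rect"]),d["confidence"])
a=q["pixels"][...,::-1][100:400,150:550]
cv2.imwrite("pics/w2.png",cv2.resize(a,None,fx=2,fy=2,interpolation=cv2.INTER_CUBIC))
```

```text
[390. 221. 453. 294.] 0.93 [125.9854745   69.04163977 158.71562298]
[296. 243. 352. 287.] 0.83 [42.06432039 40.66808252 42.5625    ]
[571.   3. 636.  72.] 0.83 [130.77800617  68.77286742 167.52954779]
[424.  96. 512. 166.] 0.8 [110.53200787  64.87721215 136.52130216]
[445. 315. 514. 355.] 0.61 [224.27862595 134.09541985  67.50981461]
[ 96. 324. 325. 429.] 0.63
```

View pics/w2.png

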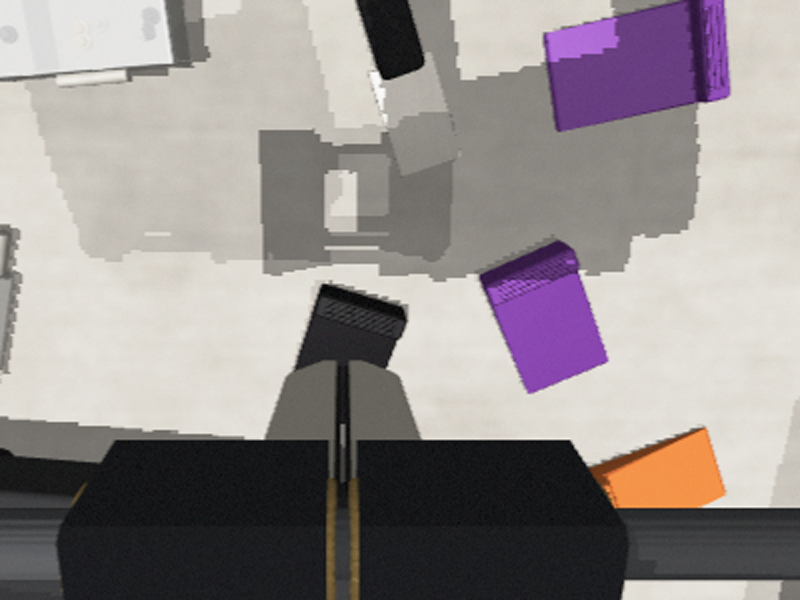

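The fingers cover the nose from here. I'll shift sideways for a clear view and fit the wedge model to its dark mask.

```bash
cat >> h.py <<'E'
from scipy.optimize import minimize
WP=np.array([(x,y,z) for y in(-.023,.023) for x,z in((.037,0),(.037,.0018),(-.037,0),(-.037,.02),(-.025,.02))])
def place(x,y,a): 
    c,s=np.cos(a),np.sin(a); return lambda P:np.array(P)@np.array([[c,s,0],[-s,c,0],[0,0,1]])+[x,y,0]
S=8
def fitw(views,x0):
    # views: (picture, boolmask, valid)
    def cost(v):
        e=0
        for p,m,o in views:
            h=cv2.convexHull((proj(p,place(*v)(WP))*S).astype(np.float32)).astype(np.int32)
            im=np.zeros((480,640),np.uint8);cv2.fillConvexPoly(im,h,255,cv2.LINE_AA,3)
            e+=np.abs(im/255.-m)[o].sum()
        return e
    best=None
    for da in(-.15,0,.15):
        X=[x0[0],x0[1],x0[2]+da]
        z=minimize(cost,X,method="Nelder-Mead",options=dict(initial_simplex=[X]+[list(np.add(X,d)) for d in((.01,0,0),(0,.01,0),(0,0,.15))],xatol=1e-4,fatol=.1))
        if best is None or z.fun<best.fun: best=z
    return best.x,best.fun
E
python3 - <<'E'
from h import *
import pickle
r.move_pose([.40,.25,.20],[180,0,180])
q=r.get_image("wrist");pickle.dump(q,open("w3.pkl","wb"))
x0=[.467,.139,-.22]
u=proj(q,[[x0[0],x0[1],0]])[0];print(u,proj(q,[[.531,.1656,.06],[.5154,-.0687,.06]]))
g=q["pixels"].max(2)
def view(p,z=90):
    u=proj(p,[[x0[0],x0[1],0]])[0];n,l=cv2.connectedComponents((p["pixels"].max(2)<z).astype(np.uint8))
    k=l[int(u[1]),int(u[0])]; m=l==k; print(k,m.sum()); return p,m,np.ones_like(m)
w1=pickle.load(open("w.pkl","rb"));D=pickle.load(open("d.pkl","rb"))
for vs in([q],[w1],[D["scene"]],[D["top"]]): print(fitw([view(p) for p in vs],x0))
a=q["pixels"][...,::-1]
i=max(0,int(u[0])-200);a=a[150:450,i:i+400];print(i)
cv2.imwrite("pics/w3.png",cv2.resize(a,None,fx=2,fy=2,interpolation=cv2.INTER_CUBIC))
E
```

```text
[225.79839195 272.52818987] [[240.50910004 350.53251983]
 [ 13.49482289 337.25644983]]
80 2381
(array([ 0.47102308,  0.1392199 , -0.33014438]), np.float64(245.81176470588235))
24 2052
(array([ 0.47063463,  0.13875907, -0.29981786]), np.float64(165.94901960784313))
59 444
(array([ 0.4701851 ,  0.13772862, -0.31093895]), np.float64(138.41176470588232))
180 333
(array([ 0.4714952 ,  0.13967276, -0.20185337]), np.float64(115.76470588235293))
25
```

View pics/w3.png

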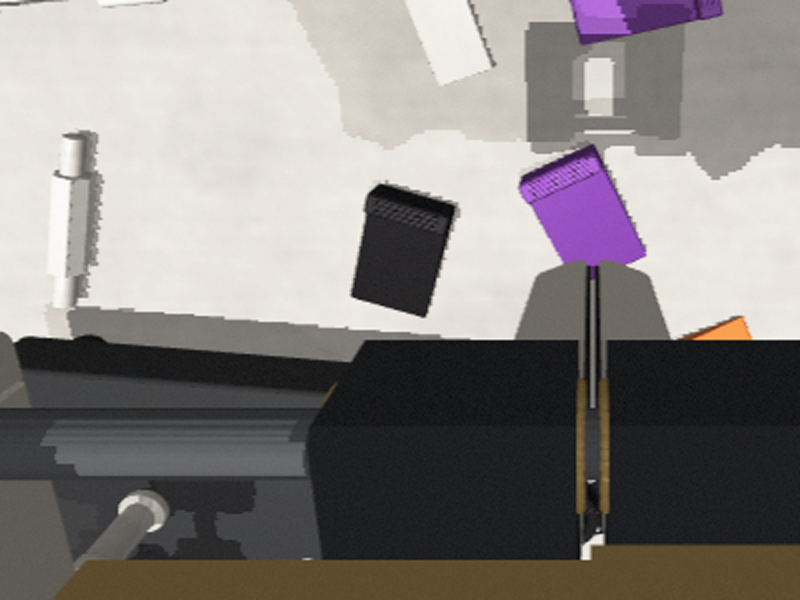

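Run:
```python
from h import *
import pickle
q=pickle.load(open("w3.pkl","rb"))
f=lambda u,v:(25+u/2,150+v/2)
nl=back(q,f(427,316),.001)[:2];nr=back(q,f(352,296),.001)[:2]
hl=back(q,f(457,208),.02)[:2];hr=back(q,f(376,184),.02)[:2]
print(nl,nr,hl,hr)
n=(nl+nr)/2;h=(hl+hr)/2
print("len",np.linalg.norm(n-h),"w",np.linalg.norm(nl-nr),np.linalg.norm(hl-hr),"yaw",np.degrees(np.arctan2(*(n-h)[::-1])),"edge yaw",np.degrees(np.arctan2(-(nl-nr)[0],(nl-nr)[1])),np.degrees(np.arctan2(-(hl-hr)[0],(hl-hr)[1])),"c",(n+h)/2)
g=q["pixels"].max(2);n_,l,st,_=cv2.connectedComponentsWithStats((g<90).astype(np.uint8));u=proj(q,[[.467,.139,0]])[0]
k=l[int(u[1]),int(u[0])];print(st[k])
c=max(cv2.findContours((l==k).astype(np.uint8),0,2)[0],key=len)
ap=cv2.approxPolyDP(c,3,True)[:,0];print(ap.tolist())
print(np.round(proj(q,place(.470,.139,-.25)(WP))).tolist())
# stand: front edge of top from pictures
w1=pickle.load(open("w.pkl","rb"))
for uv in((347,272),(146,264)): print(back(w1,uv,.06))
```

```text
[0.51227259 0.15097445] [0.49914267 0.10720806] [0.43749921 0.17677864] [0.4239738  0.13404026]
len 0.07945638484711752 w 0.04569345200453878 0.04482750742817669 yaw -19.343336360174956 edge yaw -16.69925012231145 -17.56101039647325 c [0.46822207 0.14225035]
[ 201  242   52   67 2381]
[[214, 242], [208, 250], [201, 297], [236, 308], [252, 253]]
[[202.0, 298.0], [201.0, 299.0], [212.0, 241.0], [206.0, 246.0], [204.0, 256.0], [240.0, 307.0], [239.0, 308.0], [251.0, 250.0], [248.0, 256.0], [246.0, 266.0]]
[0.52248884 0.16624444 0.06      ]
[ 0.51267006 -0.06589275  0.06      ]
```

Run:
```python
import cv2,pickle,numpy as np
a=pickle.load(open("w.pkl","rb"))["pixels"][...,::-1][170:330,130:390]
a=np.clip(a.astype(float)*1.8,0,255).astype(np.uint8)
cv2.imwrite("pics/w1z.png",cv2.resize(a,None,fx=3,fy=3,interpolation=cv2.INTER_CUBIC))
```

```text
(no output)
```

View pics/w1z.png

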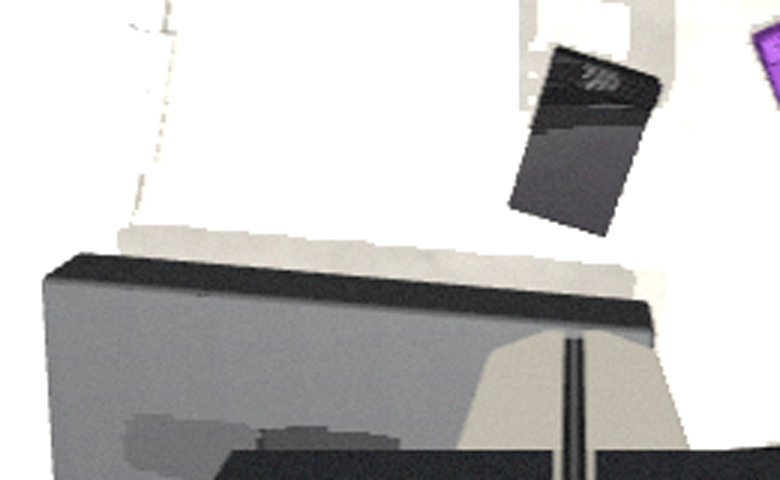

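Wedge pose is about (0.471, 0.139), yaw −17°. Its line passes about 26 mm to the right of the foot, so I'll push flat-on with the shut fingers and steer it round. First I need the stand pose and the clearances.

Run:
```python
from h import *
import pickle
w1=pickle.load(open("w.pkl","rb"));q=pickle.load(open("w3.pkl","rb"));D=pickle.load(open("d.pkl","rb"))
FL=back(w1,(347.3,280),.06);FR=back(w1,(145,263),.06);print(FL,FR,back(w1,(346.7,270.7),.026),back(w1,(156.7,254.3),.026))
FR3=back(q,(25+20/2,150+372/2),.06);print("FR3?",FR3)
a=np.arctan2(-(FL-FR)[0],(FL-FR)[1]);print("yaw",np.degrees(a),np.linalg.norm(FL-FR))
mid=(FL+FR)/2; o=place(0,0,a)([.08,0,0])+mid; foot=place(o[0],o[1],a)([-.06,.098,0]);print("stand",o,"foot",foot)
C=place(o[0],o[1],a)([[-.08,.12,.06],[-.08,-.12,.06],[.08,.12,.06],[.08,-.12,.06]])
print((proj(D["top"],C)-[180,140])*3, (proj(D["scene"],C)-[230,170])*3.2)
print("knife end",back(q,(25+440/2,150+84/2),.0)); print("purple",back(q,(25+522/2,150+185/2),.02))
```

```text
[0.53250743 0.16681722 0.06      ] [ 0.5114457 -0.0668667  0.06     ] [0.5340417 0.1686462 0.026    ] [ 0.51219159 -0.06934703  0.026     ]
FR3? [ 0.51389423 -0.04605574  0.06      ]
yaw -5.150104077445141 0.23463113641749286
stand [0.6016536  0.04279404 0.06      ] foot [0.55069282 0.14578432 0.        ]
[[304.8402954  262.50292406]
 [557.18658429 272.25715968]
 [314.36238694 104.04599123]
 [560.0766125  113.37297658]] [[385.93355494 201.53652633]
 [517.47207156 437.3136871 ]
 [574.79159592 155.46540244]
 [729.31599976 376.52197132]]
knife end [0.37311403 0.16727603 0.        ]
purple [0.42443705 0.21241738 0.02      ]
```

```bash
cat >> h.py <<'E'
def tcp(x,y,deg,gap=0):
    a=np.radians(deg);d=.037+.0075+gap
    return [x-d*np.cos(a),y-d*np.sin(a),.006],[180,0,180+deg]
E
python3 - <<'E'
from h import *
import pickle
p,o=tcp(.471,.139,-17,.015)
r.move_pose([p[0],p[1],.10],o); r.move_l(p,o,speed=.1)
print(p,r.read_tcp_pos(),r.read_force())
s=np.linspace(0,1,6)
A=np.array([.471,.139,-17]);B=np.array([.508,.143,2])
p,o=tcp(*A,.002);r.move_l(p,o,speed=.05)
for k in s[1:]:
    p,o=tcp(*(A+k*(B-A))); hit=r.move_l(p,o,speed=.03,until_force=6); print(hit,np.round(r.read_force(),2))
    if hit: break
p,o=tcp(*B,.03); r.move_l(p,o,speed=.1); r.move_l([p[0],p[1],.1],speed=.2)
r.move_pose([.42,.27,.2],[180,0,180])
q=r.get_image("wrist");pickle.dump(q,open("w4.pkl","wb"))
u=proj(q,[[.508,.143,0]])[0];i=max(0,int(u[0])-200);print(u,i)
n_,l,st,_=cv2.connectedComponentsWithStats((q["pixels"].max(2)<90).astype(np.uint8))
m=l==l[int(u[1]),int(u[0])];print(m.sum())
print(fitw([(q,m,np.ones_like(m))],[.505,.142,0]),r.read_time())
cv2.imwrite("pics/w4.png",cv2.resize(q["pixels"][150:450,i:i+400,::-1],None,fx=2,fy=2,interpolation=cv2.INTER_CUBIC))
E
```

```text
[np.float64(0.41409986702019935), np.float64(0.15639611643100285), 0.006] [0.4147403 0.1566181 0.0066858] [ 0.79001052 -0.33002945 -0.23929882]
False [-0.1  -0.2   0.28]
False [ 0.29  0.08 -0.53]
False [-0.55 -0.17 -0.01]
False [ 0.5  -0.52 -0.24]
False [0.17 0.47 0.  ]
[214.99338921 292.32651826] 14
75865
(array([0.51244809, 0.1431972 , 0.00261158]), np.float64(73586.74117647059)) 11.3583
```

View pics/w4.png

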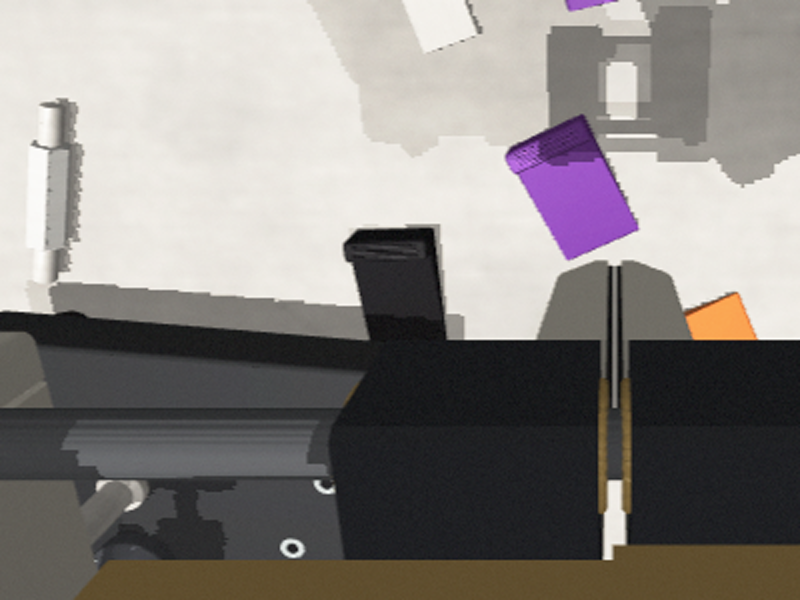

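The wedge followed. Its heel is at crop (345–435, 228–260), now pointing nearly straight ahead. Measuring the heel's position.

Run:
```python
from h import *
import pickle
q=pickle.load(open("w4.pkl","rb"));f=lambda u,v:(14+u/2,150+v/2)
for u,v,z in((357,228,0),(435,228,0),(345,246,.02),(435,241,.02)): print(back(q,f(u,v),z))
for v in((.508,.143,.035),(.508,.143,.07),(.51,.143,0.)): print(np.round((proj(q,place(*v)(WP[[2,3,7,8,6]]))-[14,150])*2).tolist())
```

```text
[0.47265761 0.12025928 0.        ]
[0.4725968  0.16503857 0.        ]
[0.47586203 0.12071052 0.02      ]
[0.47287519 0.17015145 0.02      ]
[[354.0, 227.0], [341.0, 239.0], [434.0, 224.0], [425.0, 236.0], [447.0, 341.0]]
[[352.0, 228.0], [338.0, 241.0], [432.0, 223.0], [422.0, 235.0], [449.0, 340.0]]
[[357.0, 229.0], [343.0, 241.0], [437.0, 229.0], [427.0, 241.0], [445.0, 346.0]]
```

The wedge is at (0.510, 0.143) with yaw about 0, so the foot is about 2 mm off its centreline. Pushing to snug now.

Run:
```python
from h import *
import pickle
p,o=tcp(.510,.1435,0,.02)
r.move_pose([p[0]-.01,p[1],.10],o); r.move_l(p,o,speed=.1)
p,_=tcp(.510,.1435,0,.003); r.move_l(p,o,speed=.05)
hit=r.move_l([.525,p[1],.006],o,speed=.015,until_force=7)
print(hit,r.read_tcp_pos(),r.read_force(),r.read_time()); r.wait(.3); print(r.read_tcp_pos(),r.read_force())
t=r.read_tcp_pos(); r.move_l([t[0]-.03,t[1],.006],o,speed=.06); r.move_l([t[0]-.03,t[1],.12],o,speed=.2)
r.move_pose([.42,.27,.2],[180,0,180])
out=[]
for n in("wrist","scene"):
    q=r.get_image(n);pickle.dump(q,open(f"e_{n}.pkl","wb"))
    u=proj(q,[[.53,.143,0]])[0];h,w=(100,130) if n=="wrist" else (65,85)
    y,x=max(0,int(u[1])-h//2),max(0,int(u[0])-w//2);print(n,x,y)
    out.append(cv2.resize(np.clip(q["pixels"][y:y+h,x:x+w,::-1]*1.5,0,255).astype(np.uint8),(390,300),interpolation=cv2.INTER_CUBIC))
cv2.imwrite("pics/e.png",np.hstack(out));print(r.read_time())
```

```text
True [0.48657654 0.14340625 0.0054472 ] [-0.78010417  0.35574646  0.63435743] 15.5917
[0.48550545 0.1433022  0.00484003] [ 0.01117134  0.13290764 -0.00875295]
wrist 151 258
scene 311 225
18.025
```

View pics/e.png

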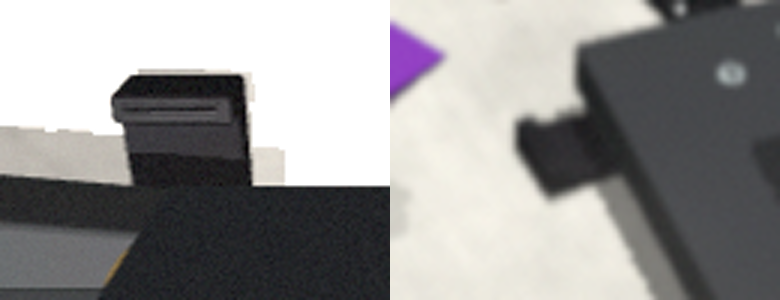

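The nose is under the foot and the wedge sits straight, but the force relaxed to about zero after stopping. I'll push again, slower, to confirm it is snug.

Run:
```python
from h import *
o=[180,0,180]
r.move_pose([.455,.1435,.10],o); r.move_l([.455,.1435,.006],o,speed=.1)
r.move_l([.482,.1435,.006],o,speed=.03)
for k in range(14):
    x=.482+.0015*(k+1)
    hit=r.move_l([x,.1435,.006],o,speed=.01,until_force=8); r.wait(.1);f=r.read_force()
    print(hit,np.round(r.read_tcp_pos(),4),np.round(f,2))
    if hit or f[0]<-7.5: break
r.wait(.2);t=r.read_tcp_pos();print(t,r.read_force(),r.read_time())
```

```text
False [0.4835 0.1435 0.006 ] [ 0.28  0.89 -0.54]
False [0.485  0.1435 0.006 ] [-0.03  0.03  0.51]
False [0.4865 0.1435 0.006 ] [-0.06  0.73 -0.06]
False [0.4874 0.1435 0.0058] [-5.17 -0.88  3.43]
False [0.4884 0.1435 0.0057] [-6.94  0.22  4.87]
False [0.4894 0.1435 0.0056] [-8.88 -0.58  6.23]
[0.4894376  0.14348359 0.00557808] [-8.50974171 -0.13197514  6.37558336] 23.4667
```

The wedge now holds a steady 8.5 N push, so it is snug. Backing off and pressing the corner.

Run:
```python
from h import *
o=[180,0,180]
r.move_l([.46,.1435,.006],o,speed=.05); r.move_l([.46,.1435,.12],o,speed=.2)
r.move_pose([.550,.145,.12],o); r.move_l([.550,.145,.07],o,speed=.1)
hit=r.move_l([.550,.145,.05],o,speed=.012,until_force=6); t=r.read_tcp_pos(); r.wait(.1);f=r.read_force();print(hit,t,f)
for k in range(8):
    if f[2]>7: break
    t[2]-=.0008; r.move_l(list(t),o,speed=.01); f=r.read_force();print(np.round(f,2),r.read_tcp_pos()[2])
for _ in range(4): r.wait(.15);print(np.round(r.read_force(),2))
t=r.read_tcp_pos();r.move_l([t[0],t[1],.12],o,speed=.05)
r.move_pose([.42,.27,.2],[180,0,180]);out=[]
for n in("wrist","scene"):
    q=r.get_image(n)
    u=proj(q,[[.53,.143,0]])[0];h,w=(100,130) if n=="wrist" else (150,195)
    y,x=max(0,int(u[1])-h//2),max(0,int(u[0])-w//3)
    out.append(cv2.resize(np.clip(q["pixels"][y:y+h,x:x+w,::-1]*1.5,0,255).astype(np.uint8),(390,300),interpolation=cv2.INTER_CUBIC))
cv2.imwrite("pics/f.png",np.hstack(out));print(r.read_time())
```

```text
True [0.54990166 0.14501171 0.05966879] [-1.91310936 -0.29355909  5.66581996]
[-3.61 -1.74  8.17] 0.05962064162181495
[-3.47 -0.27  7.38]
[-3.75 -0.46  8.63]
[-3.96 -1.15  7.22]
[-2.6  -0.37  7.78]
30.2333
```

View pics/f.png

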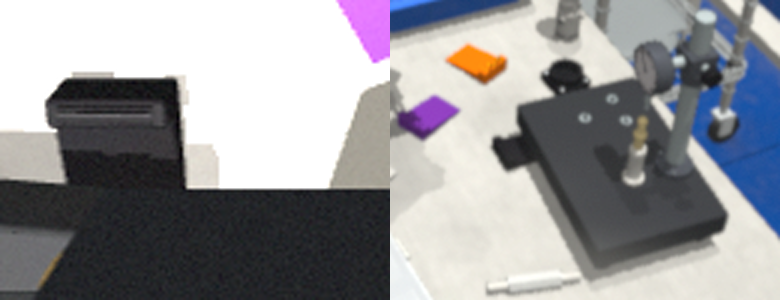

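The corner held about 8 N at z = 59.6 mm without rocking. The wedge is under the foot, the stem is standing and the bystanders are in place.

```bash
python3 -c "
from workcell import r
print(r.hand_in())"
```

```text
the job is handed in; nothing more can be done
None
```

I pushed the wedge nose-first under the hanging foot until it held a steady 8.5 N push. The corner then took about 8 N without giving, the stem was still standing and the bystanders in view looked undisturbed; I handed the job in with no verdict reported.

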